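# Set and lock the sprung pusher collar of a tube-welding jig

### The arm

A 6-joint arm with a two-finger parallel gripper is mounted at the origin on the work surface. World frame = base frame: x ahead of the robot, y to its left, z up, the work surface at z = 0. Lengths are in m, angles in rad, forces in N, time in s.
With the tool pointing down it reaches from about 0.3 to 0.775 m from the base axis. Payload 14.6 kg.
Tool frame: the origin (TCP) lies on the centre line of the jaws, within the pads' length; the fingertips stand ctrl.tcp_to_tips ahead of it and the grasp point (between the pads) lies 2 mm behind it (ctrl.tcp_to_tips is the distance from the TCP to the fingertips, in m); z points along the fingers, y is the line along which they close (so a half turn about z gives the same grasp; the last joint's range is limited). The gripper opens to 94 mm and grips with 3 to 60 N. Pads are 16 mm wide; open, the fingers measure 119 mm over their backs; the gripper's body (75 mm by 177 mm) begins 78 mm behind the grasp point.
Start: joints at [1.073, 0.3, 1.521, -0, 1.321, -0.067], TCP at [0.23, 0.5, 0.222] pointing down, gripper open.
Joint ranges: [-3.03, 3.03], [-0.79, 2.21], [0.23, 2.52], [-1.04, 4.18], [0, 3.07], [-2.55, 2.55]. Speed limits (rad/s): [2.22, 2.22, 2.57, 3.14, 3.14, 3.14].

### API

Orientations are given as [roll, pitch, yaw] about the fixed x, y, z axes, in that order (R = Rz(yaw) Ry(pitch) Rx(roll)).
In Python, from station import telemetry, viewer, hand_in, ctrl gives the robot as it stands.
- The arm moves only by the tool step_arm, never from a script. Its argument "plan" is a list of rows, each an object of numbers: "dx", "dy", "dz": the shift along the tool's x, y, z scaled (see below); "rx", "ry", "rz": the turn, a rotation vector about the tool's x, y, z scaled (see below); "claw": the closure, from 0 (fully open) to 1 (shut). In form: [{"dx": .., "dy": .., "dz": .., "rx": .., "ry": .., "rz": .., "claw": ..}, ...]. A call has 1 to 10 rows; each row shifts and turns the commanded pose from where the row before left it, along the tool's axes as they then stand; what a row does not reach is not made up. The controller multiplies each number of a shift by 0.1 m and each number of a turn by 90 degrees. A row lasts 1/10 s, in which the tool goes at most 50 mm and 8.59 degrees, less where a joint would pass 70% of its speed; a pose out of reach is approached as far as the arm can. A call with a number of a shift or a turn outside -1 to 1 is refused whole. A call with a gripper value outside its range is refused whole. The fingers move at their own pace and stop on an object; "grip_force" is the grip in N (left out, the last holds). Time passes only in rows, so rows that do not move let the fingers close. It gives the time, the measured TCP pose, the force, the opening and the grip force at its end, in the units of the state.
- telemetry.get_obs(): the state, without advancing time (a new reading comes with each control period).
- viewer.camera(name): name is "scene" or "top" or "wrist"; returns a dict with "img" (420x560x3 uint8, red, green, blue), "z_map" (420x560 float32, m along the optical axis (not along the pixel's ray), 0 where there is no reading), "fx", "fy", "cx", "cy" (pixels), "R" (3x3) and "t" (3): a world point X has camera coordinates R X + t; the wrist camera has in their place "tool_from_camera" (4x4, takes a point from camera to tool coordinates, whose origin is the TCP and whose axes are the flange's). Camera axes: x right, y down, z forward; pixel columns grow to the right and rows downward; lengths in m; the calibration is good to about 2 mm. A picture is of the moment at which its call begins: read the wrist's pose just before it.
- hand_in(): hands the job in; it is judged then, once.
Trained networks look in a picture, given as the dict that the camera call returned (one of the last four; its "shot" number tells which), for a name from the list of things; names that differ only in an ending like _2 or _b are one class to them, and where a whole thing is asked for, a point or a joint stands for the part that bears it (a point fixed in the world has none). Each returns a list of dicts, best first, with "score" (0 to 1); they miss things now and then, are a little off and sometimes report something else, mostly with a low value. They report only what shows in the picture. A call takes as long as a camera call. They do not tell look-alikes from the thing itself.
- viewer.recognise(target, picture): "rect" ([left, top, right, bottom] in pixels, round what is visible of it).
The state is a dict: "time_s": time; "qpos": joint angles; "joint_vel": joint speeds; "tau": joint torques, N m; "ee_pos": TCP position; "eef_rot": TCP orientation; "force": force on the tool from outside, world axes, zero at the start; "moment": the same for the moment, N m; "grip_width": finger opening in m; "grip_force": force on a finger pad.
Only numpy, scipy, OpenCV 4.12 (cv2) and the standard library are available. Lean on these libraries where they do the work, as an engineer would, in place of code of your own. Each camera call takes 0.05 s, during which the arm holds its last target. There are 200 camera calls.

### The job

Clamp the T-post in the welding jig: slacken the wing screw of the pusher collar, slide the collar along its bar until it has pushed the post home against the stop button and its sprung nose is pressed about half way in, then tighten the wing screw so that the collar stays there. Never drive the nose solid, and leave the other things on the bench and jig where they are.

Things in the scene. Friction and masses are not known exactly. Their poses are not given: they have to be found in the camera images.
- jig: welding jig bolted to the bench: dark steel base plate 200 (x) x 420 (y) x 12 mm; origin at its underside's centre, z up, y along the guide bar towards the stop. At x = -40 mm the 20 mm round guide bar, axis 78 mm above the bench, between grey pillars (98 mm high, inner faces at y = +-175 mm). At x = +45 mm the work's bed, top 36 mm above the bench, low side guides, 1.5 mm play
- stop_post (a point): on the grey stop post (92 mm high) at the bed's +y end, centre of its face towards the bed, 56 mm above the bench (axes as the jig's). Out of it comes an adjusting stud with a steel stop button of 26 mm diameter. The button's face stands 8 to 31 mm in front of this point (towards -y), different at each set-up and not measured: find it by feel
- collar: pusher collar: steel ring of 42 mm diameter, 26 mm wide, on the guide bar, with a grey arm to +x (7 to 29 mm below the bar's axis); origin: ring's middle, axes as the jig's. It only slides along the bar (jig y -125 to 25 mm), dragging about 1.5 N when slack. Only its wing screw holds it: keep up the push while tightening. A plain armless collar on the bar is a bystander
- nose (a point): where the middle of the face of the collar's sprung nose stands when free: 85 mm (x), 36 mm (y), -22 mm (z) from the collar's origin, fixed to the collar. The nose is a rubber pad of 22 mm diameter on a plunger, pointing to +y at the post's end. It can be pressed in 6 mm: gives from 4 N on, 3 N more for each mm: 13 N half way in, solid at 22 N
- wing (a point): centre of the black wing of the set screw on top of the pusher collar, on the screw's upright axis, 44 mm above the bar's axis. Wing: 36 mm long (point's x), 9 mm thick (point's y), 26 mm high (z, up). Grip it across the 9 mm, fingertips at most 9 mm below this point, as from 10 mm below begins a round boss of 16 mm, from 23 mm the ring. Pushing the wing along the bar slides the collar
- screw (a joint): turn of the wing screw (rad), clockwise from above = positive = tightening. At 0 its tip just touches the bar and the wing lies square across the bar (point wing's axes as the jig's); above 0 it bites harder and harder (at 0.5 holds 20 N, at 0.9 it is hard up), below 0 the collar is free (well slack at -0.1 to -2.2, where it ends). Starts tight, at 0.6 to 0.85. Takes up to 0.5 N m
- post: the work, a loose T-post of 0.4 to 0.65 kg on the jig's bed: steel box section 40 x 40 mm, 110 mm long along jig y, with a cross plate 80 x 8 x 40 mm on its +y end; origin at the middle of the box section's underside (its capped -y end 55 mm behind, the plate's outer face 63 mm ahead). Starts 4 to 42 mm short of the stop button, clear of the nose; slides with up to 6 N of friction
- nut: loose hexagon nut, 24 mm over corners, 11 mm high, lying on the jig's base plate; a bystander, to be left where it is
- offcut: loose flat-bar offcut 26 x 44 x 8 mm, lying on the jig's base plate; a bystander, to be left where it is
- spare_post: another T-post, standing upright on its 80 mm plate on the bench, 108 mm high; a bystander, to be left where it is
- chip_hammer: chipping hammer lying on the bench, 260 mm long; a bystander, to be left where it is
- wire_brush: wire brush lying on the bench, 240 mm long; a bystander, to be left where it is
- spray_can: aerosol can standing on the bench, 64 mm across, 190 mm high; a bystander, to be left where it is
- magnet_square: square welding magnet standing on edge on the bench, 85 x 20 x 85 mm; a bystander, to be left where it is
Things that resemble listed ones, but are neither listed nor needed, are in the scene too. Leave any green or turquoise look-alike of the post alone.

How it is judged:
On the way, in this order (a step that is already met when the one before it is completed fails the run):
1. the wing screw is slackened (turn below -0.1 rad) (value of joint screw below -0.1 rad), for 0.2 s.
2. the nose presses on the post with 8 to 18 N (contact force between collar and post between 8 and 18 N), for 0.2 s.
At the end, for the whole second after the job is handed in: the collar is locked (screw turned to more than 0.5 rad), at rest, and on its own keeps the nose pressed on the post with 8 to 18 N (nose about half way in, within about 1.5 mm), which holds the resting post home against the stop button (all of step 2 and value of joint screw above 0.5 rad and linear speed of each of post, collar below 0.01 m/s); the robot touches nothing.
It fails at once if the nose driven solid: more than 24 N between pusher collar and post (contact force between collar and post above 24 N).
It fails at once if a bystander moved by more than 25 mm (distance of any of nut, offcut, spare_post, chip_hammer, wire_brush, spray_can, magnet_square from where it was at the start of the episode above 0.025 m).
It also fails if it takes over 58 s, if anything falls off the work surface, if the arm or the gripper's body presses on something with over 40 N, if the wrist force passes 120 N, or if a joint passes its speed limit or range.

## Working session

There is one attempt and no reset: what is moved stays moved. The work goes in short steps, Python scripts to look and compute and a tool call to move; the robot and the scene stay as the last step left them, time stands still between calls to the robot, and variables do not carry over. Pictures are saved under pics/ and viewed, at most 10 in all, crops included, and the job is handed in when it is done.

Besides the shell and the picture viewer there is one more tool, called after ">>>" in YAML: its name, and indented under it one key for each argument. step_arm: Moves the arm, as the interface text tells. Shifts and turns lie within -1 to 1; 1 stands for 0.1 m of shift or 90 degrees of turn. Its arguments: {"type":"object","properties":{"plan":{"type":"array"},"grip_force":{"type":"number"}},"required":["plan"]}

```bash
ls; mkdir -p pics; cat > h.py <<'E'
from station import telemetry, viewer, hand_in, ctrl
import numpy as np, cv2
def shot(name,fn=None):
    d=viewer.camera(name)
    if fn: cv2.imwrite('pics/'+fn,cv2.cvtColor(d['img'],cv2.COLOR_RGB2BGR))
    return d
def world(d,u,v,z=None):
    z=d['z_map'][int(v),int(u)] if z is None else z
    c=np.array([(u-d['cx'])/d['fx']*z,(v-d['cy'])/d['fy']*z,z])
    return np.array(d['R']).T@(c-np.array(d['t']))
E
python3 - <<'E'
from h import *
print(telemetry.get_obs(),ctrl.tcp_to_tips)
a=shot('scene','s1.png');
for n in ['wing','collar','post','jig']: print(n,[(r['score'],np.round(r['rect'])) for r in viewer.recognise(n,a)])
b=shot('top','t1.png')
for n in ['wing','collar','post','jig']: print(n,[(r['score'],np.round(r['rect'])) for r in viewer.recognise(n,b)])
E
```

```text
pics
{'time_s': 0.0, 'qpos': array([ 1.07341778e+00,  3.00479691e-01,  1.52158475e+00,  1.69364533e-06,
        1.32066997e+00, -6.66293452e-02]), 'joint_vel': array([2.37151222e-04, 6.15670009e-04, 1.89681553e-03, 1.12114597e-03,
       7.59827069e-06, 2.70896861e-04]), 'tau': array([-2.99133862e-03, -5.31815708e+01, -3.52731264e+01,  7.05914805e-02,
        2.45326204e-02, -8.67112180e-05]), 'ee_pos': array([0.22955688, 0.4995424 , 0.22188005]), 'eef_rot': array([-3.14045354e+00, -7.76550674e-05,  2.71084299e+00]), 'force': array([0.52524273, 0.19825145, 0.24155552]), 'moment': array([0.00193199, 0.00866306, 0.01772724]), 'grip_force': 0.0, 'grip_width': 0.09388077682386095} 0.017
wing [(0.43, array([244., 225., 252., 240.]))]
collar [(0.34, array([209., 162., 340., 307.]))]
post [(0.97, array([282., 114., 318., 142.])), (0.96, array([286., 191., 322., 235.])), (0.91, array([245., 136., 279., 170.]))]
jig [(0.6, array([208., 161., 341., 307.]))]
wing [(0.51, array([310., 211., 315., 225.]))]
collar [(0.72, array([293., 186., 316., 224.]))]
post [(0.72, array([137., 286., 179., 316.])), (0.69, array([201., 282., 224., 321.])), (0.6, array([236., 197., 267., 222.]))]
jig [(0.62, array([205., 173., 345., 263.])), (0.26, array([139., 220., 169., 245.]))]
```

```bash
python3 - <<'E'
import cv2,numpy as np
t=cv2.imread('pics/t1.png');s=cv2.imread('pics/s1.png')
a=cv2.resize(t[150:285,190:360],(800,635))[:600]
cv2.imwrite('pics/tc.png',a)
cv2.imwrite('pics/both.png',np.hstack([cv2.resize(t,(400,300)),cv2.resize(s,(400,300))]))
b=cv2.resize(s[150:310,190:360],(637,600),interpolation=cv2.INTER_CUBIC)
cv2.imwrite('pics/sc.png',b)
E
```

```text
(no output)
```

View pics/tc.png

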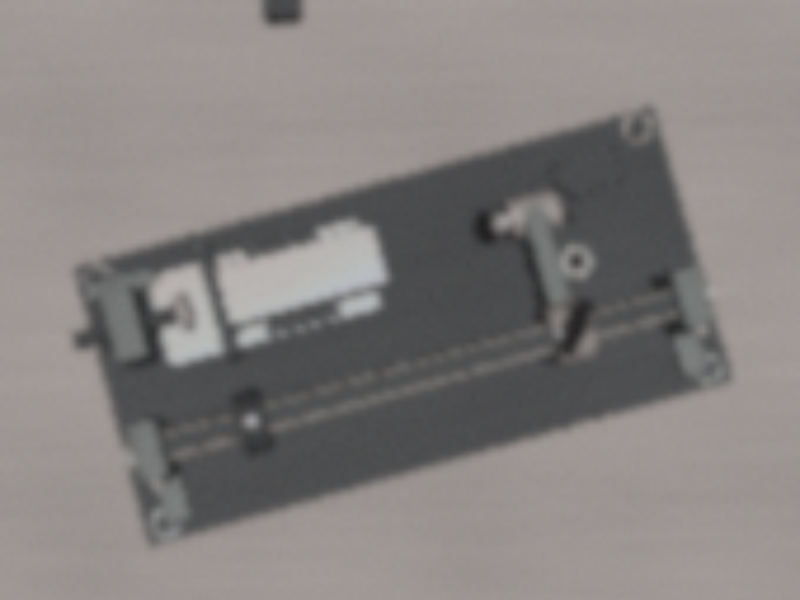

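View pics/s1.png

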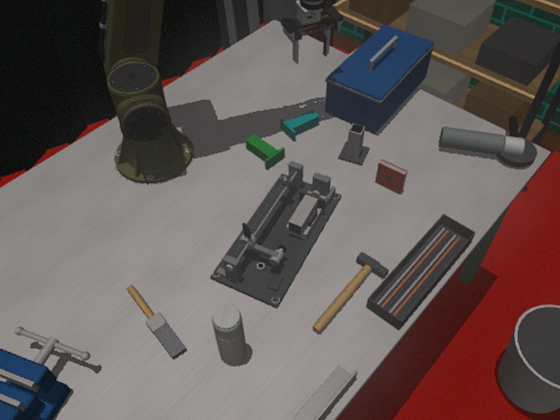

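The top crop shows the jig with the stop at its left end. The wing is at about (572,328) on the armed collar, and the plain collar is at (252,422). The scene picture shows the post on the bed at (305,212), with green and turquoise look-alikes at (265,150) and (300,123). Only one black wing exists, on the armed collar at scene (248,232), so that is my choice.

```bash
python3 - <<'E'
from h import *
d=shot('top')
f=lambda x,y:(190+x/4.706,150+y/4.704)
def atz(u,v,h):
    R=np.array(d['R']);c=-R.T@np.array(d['t']);r=R.T@np.array([(u-d['cx'])/d['fx'],(v-d['cy'])/d['fy'],1])
    return c+r*(h-c[2])/r[2]
C=[atz(*f(*p),.012) for p in [(80,268),(652,108),(733,378),(150,545)]]
for c in C: print(c.round(4))
print([np.linalg.norm(C[i]-C[i-1]).round(4) for i in range(4)])
o=np.mean(C,0); y=(C[0]+C[3]-C[1]-C[2]); y/=np.linalg.norm(y); yaw=np.arctan2(-y[0],y[1])
x=np.array([y[1],-y[0],0])
print('o',o,'y',y,'x',x,'yaw',yaw)
for n,p,h in [('wing',(572,328),.135),('wingend1',(586,306),.135),('wingend2',(562,350),.135),('plain',(252,422),.099),('postend',(385,255),.076),('noseface',(480,226),.06)]:
    w=atz(*f(*p),h); print(n,w.round(4),'jig',((w-o)@x).round(4),((w-o)@y).round(4), world(d,*f(*p)).round(4))
for n in ['spray_can']: print([(r['score'],world(d,(r['rect'][0]+r['rect'][2])/2,(r['rect'][1]+r['rect'][3])/2)) for r in viewer.recognise(n,d)])
E
```

```text
[0.5594 0.2474 0.012 ]
[ 0.666  -0.1531  0.012 ]
[ 0.4756 -0.2047  0.012 ]
[0.3673 0.2004 0.012 ]
[np.float64(0.1977), np.float64(0.4144), np.float64(0.1973), np.float64(0.4194)]
o [0.51707244 0.02249187 0.012     ] y [-0.2577573  0.9662097  0.       ] x [0.9662097 0.2577573 0.       ] yaw 0.26070034614209475
wing [ 0.504  -0.0822  0.135 ] jig -0.0396 -0.0977 [ 0.5041 -0.0823  0.1339]
wingend1 [ 0.5179 -0.0914  0.135 ] jig -0.0286 -0.1103 [ 0.5178 -0.0914  0.1355]
wingend2 [ 0.4901 -0.0755  0.135 ] jig -0.0513 -0.0877 [ 0.4908 -0.0766  0.1221]
plain [0.4485 0.124  0.099 ] jig -0.0401 0.1157 [0.4484 0.1235 0.1059]
postend [0.5586 0.0359 0.076 ] jig 0.0436 0.0022 [0.5651 0.0357 0.0134]
noseface [ 0.5789 -0.0285  0.06  ] jig 0.0466 -0.0652 [ 0.5847 -0.0309  0.0107]
[(0.87, array([ 0.65164459, -0.29000937,  0.19208054]))]
```

>>> step_arm:
  plan:
    - {"dx": -0.3,"dy": -0.25}
    - {"dx": -0.3,"dy": -0.25}
    - {"dx": -0.3,"dy": -0.25}
    - {"dx": -0.3,"dy": -0.25}
    - {"dx": -0.3,"dy": -0.25}
    - {"dx": -0.3,"dy": -0.25}
    - {"dx": -0.3,"dy": -0.25}
    - {"dx": -0.3,"dy": -0.25}
    - {"dx": -0.3,"dy": -0.25}
    - {"dx": -0.3,"dy": -0.25}

```text
$.plan[0]: bad value
```

>>> step_arm:
  plan:
    - {"dx": -0.3,"dy": -0.25}
    - {"dx": -0.3,"dy": -0.25}
    - {"dx": -0.3,"dy": -0.25}
    - {"dx": -0.3,"dy": -0.25}
    - {"dx": -0.3,"dy": -0.25}
    - {"dx": -0.3,"dy": -0.25}
    - {"dx": -0.12,"dy": -0.14}
    - {}
    - {}

```text
$.plan[0]: bad value
```

```bash
cat >> h.py <<'E'
from scipy.spatial.transform import Rotation as Ro
def wpts():
    o=telemetry.get_obs(); d=shot('wrist','w.png')
    z=d['z_map'];v,u=np.mgrid[:z.shape[0],:z.shape[1]]
    P=np.stack([(u-d['cx'])/d['fx']*z,(v-d['cy'])/d['fy']*z,z,np.ones_like(z)],-1)@np.array(d['tool_from_camera']).T
    W=P[...,:3]@Ro.from_euler('xyz',o['eef_rot']).as_matrix().T+o['ee_pos']
    W[z==0]=np.nan
    return o,d,W
E
python3 - <<'E'
from h import *
o,d,W=wpts()
print(o['ee_pos'],o['eef_rot'],o['qpos'],o['force'])
m=(W[...,2]>.112)&(W[...,2]<.145)&(np.hypot(W[...,0]-.504,W[...,1]+.082)<.03)
p=W[m]; print(m.sum(),np.argwhere(m).mean(0) if m.any() else 0)
if m.any():
    r=cv2.minAreaRect((p[:,:2]*1000).astype(np.float32)); print(r,p[:,2].max())
    q=p[p[:,2]>.13]; print(len(q),cv2.minAreaRect((q[:,:2]*1000).astype(np.float32)),q.mean(0))
E
```

```text
[0.22967231 0.49974731 0.22246592] [ 3.14157090e+00 -1.06652325e-05  2.71079959e+00] [ 1.07340625e+00  2.99882445e-01  1.52097472e+00  1.24771296e-05
  1.32071449e+00 -6.66001026e-02] [ 0.30640079 -0.12695184  0.89958003]
0 0
```

View pics/w.png

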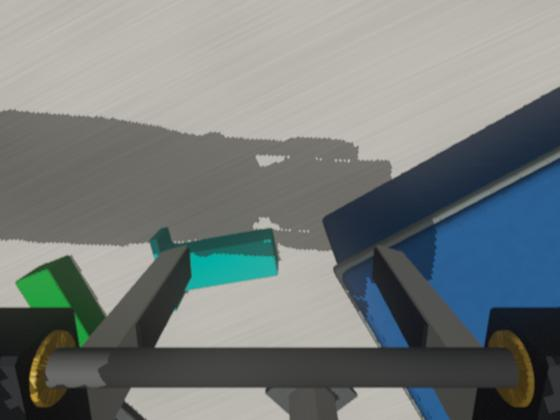

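The arm did not move: the rows were refused, presumably because they need every key. The wrist picture still shows the start position, with the toolbox at right and the turquoise look-alike at (230,260).

>>> step_arm:
  plan:
    - {"dx": -0.3,"dy": -0.25,"dz": 0,"rx": 0,"ry": 0,"rz": 0,"claw": 0}
    - {"dx": -0.3,"dy": -0.25,"dz": 0,"rx": 0,"ry": 0,"rz": 0,"claw": 0}
    - {"dx": -0.3,"dy": -0.25,"dz": 0,"rx": 0,"ry": 0,"rz": 0,"claw": 0}
    - {"dx": -0.3,"dy": -0.25,"dz": 0,"rx": 0,"ry": 0,"rz": 0,"claw": 0}
    - {"dx": -0.3,"dy": -0.25,"dz": 0,"rx": 0,"ry": 0,"rz": 0,"claw": 0}
    - {"dx": -0.3,"dy": -0.25,"dz": 0,"rx": 0,"ry": 0,"rz": 0,"claw": 0}
    - {"dx": -0.3,"dy": -0.25,"dz": 0,"rx": 0,"ry": 0,"rz": 0,"claw": 0}
    - {"dx": -0.3,"dy": -0.25,"dz": 0,"rx": 0,"ry": 0,"rz": 0,"claw": 0}
    - {"dx": -0.3,"dy": -0.25,"dz": 0,"rx": 0,"ry": 0,"rz": 0,"claw": 0}
    - {"dx": -0.3,"dy": -0.25,"dz": 0,"rx": 0,"ry": 0,"rz": 0,"claw": 0}

```text
time_s: 1.65
ee_pos: [0.3983, 0.1458, 0.2227]
eef_rot: [3.141, 0.001, 2.711]
force: [0.9, 0.2, 0.6]
grip_width: 0.094
grip_force: 0.0
```

>>> step_arm:
  plan:
    - {"dx": -0.3,"dy": -0.25,"dz": 0,"rx": 0,"ry": 0,"rz": 0,"claw": 0}
    - {"dx": -0.3,"dy": -0.25,"dz": 0,"rx": 0,"ry": 0,"rz": 0,"claw": 0}
    - {"dx": -0.3,"dy": -0.25,"dz": 0,"rx": 0,"ry": 0,"rz": 0,"claw": 0}
    - {"dx": -0.3,"dy": -0.25,"dz": 0,"rx": 0,"ry": 0,"rz": 0,"claw": 0}
    - {"dx": -0.3,"dy": -0.25,"dz": 0,"rx": 0,"ry": 0,"rz": 0,"claw": 0}
    - {"dx": -0.3,"dy": -0.25,"dz": 0,"rx": 0,"ry": 0,"rz": 0,"claw": 0}
    - {"dx": -0.12,"dy": -0.14,"dz": 0,"rx": 0,"ry": 0,"rz": 0,"claw": 0}
    - {"dx": 0,"dy": 0,"dz": 0,"rx": 0,"ry": 0,"rz": 0,"claw": 0}
    - {"dx": 0,"dy": 0,"dz": 0,"rx": 0,"ry": 0,"rz": 0,"claw": 0}

```text
time_s: 2.55
ee_pos: [0.5036, -0.0816, 0.2223]
eef_rot: [3.142, -0.0, 2.71]
force: [0.2, 0.6, -0.4]
grip_width: 0.0942
grip_force: 0.0
```

```bash
python3 - <<'E'
from h import *
o,d,W=wpts()
print(o['ee_pos'],o['eef_rot'],o['qpos'],o['force'])
m=(W[...,2]>.112)&(W[...,2]<.145)&(np.hypot(W[...,0]-.504,W[...,1]+.082)<.03)
p=W[m]; print(m.sum(),np.argwhere(m).mean(0) if m.any() else 0)
if m.any():
    r=cv2.minAreaRect((p[:,:2]*1000).astype(np.float32)); print(r,p[:,2].max())
    q=p[p[:,2]>.13]; print(len(q),cv2.minAreaRect((q[:,:2]*1000).astype(np.float32)),q.mean(0))
E
```

```text
[ 0.50362255 -0.08162253  0.22230238] [ 3.14150388e+00 -4.27801914e-04  2.71023332e+00] [-2.32558338e-01  2.11535101e-01  1.63218063e+00  1.78089200e-04
  1.29827877e+00 -1.37204328e+00] [ 0.17164559  0.59030436 -0.367343  ]
794 [221.95214106 277.90050378]
((504.8712158203125, -86.5908432006836), (14.558520317077637, 34.87558364868164), 81.66111755371094) 0.13582849281918552
601 ((504.8855285644531, -86.54776763916016), (8.998603820800781, 35.211647033691406), 70.30874633789062) [ 0.50435088 -0.08629544  0.13361173]
```

View pics/w.png

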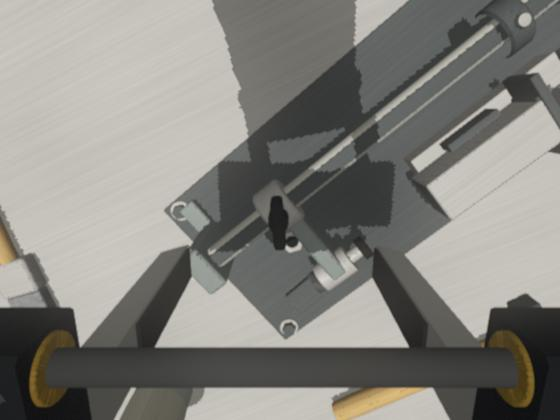

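The wrist picture shows the wing at (278,221) on the armed collar, clear of the fingers. It measures 35 x 9 mm with its top at 0.135 m and lies at jig x = -39.9 mm, so it is the right part. The screw is at about 0.6 rad. Next I descend and grip.

>>> step_arm:
  plan:
    - {"dx": -0.033,"dy": -0.039,"dz": 0.1,"rx": 0,"ry": 0,"rz": -0.055,"claw": 0.3}
    - {"dx": 0,"dy": 0,"dz": 0.25,"rx": 0,"ry": 0,"rz": 0,"claw": 0.5}
    - {"dx": 0,"dy": 0,"dz": 0.25,"rx": 0,"ry": 0,"rz": 0,"claw": 0.5}
    - {"dx": 0,"dy": 0,"dz": 0.2,"rx": 0,"ry": 0,"rz": 0,"claw": 0.5}
    - {"dx": 0,"dy": 0,"dz": 0.113,"rx": 0,"ry": 0,"rz": 0,"claw": 0.5}
    - {"dx": 0,"dy": 0,"dz": 0,"rx": 0,"ry": 0,"rz": 0,"claw": 0.5}
    - {"dx": 0,"dy": 0,"dz": 0,"rx": 0,"ry": 0,"rz": 0,"claw": 0.5}
  grip_force: 10

```text
time_s: 3.3
ee_pos: [0.5055, -0.0865, 0.132]
eef_rot: [3.141, 0.001, 2.798]
force: [-0.6, 0.2, -0.4]
grip_width: 0.0472
grip_force: 0.0
```

>>> step_arm:
  plan:
    - {"dx": 0,"dy": 0,"dz": 0,"rx": 0,"ry": 0,"rz": 0,"claw": 1}
    - {"dx": 0,"dy": 0,"dz": 0,"rx": 0,"ry": 0,"rz": 0,"claw": 1}
    - {"dx": 0,"dy": 0,"dz": 0,"rx": 0,"ry": 0,"rz": 0,"claw": 1}
    - {"dx": 0,"dy": 0,"dz": 0,"rx": 0,"ry": 0,"rz": 0,"claw": 1}
    - {"dx": 0,"dy": 0,"dz": 0,"rx": 0,"ry": 0,"rz": 0,"claw": 1}
    - {"dx": 0,"dy": 0,"dz": 0,"rx": 0,"ry": 0,"rz": 0,"claw": 1}
  grip_force: 10

```text
time_s: 3.9
ee_pos: [0.5057, -0.0858, 0.1313]
eef_rot: [3.139, 0.0, 2.797]
force: [3.8, 8.7, 0.3]
grip_width: 0.0091
grip_force: 10.0
```

```bash
cat > f.py <<'E'
from h import *
F=[];M=[]
for i in range(1):
    o=telemetry.get_obs()
Y=np.array([-.2578,.9662]);X=np.array([.9662,.2578]);O=np.array([.5171,.0225])
p=o['ee_pos'][:2]-O
print('t',o['time_s'],'jig xy mm',(p@X*1000).round(2),(p@Y*1000).round(2),'z',o['ee_pos'][2].round(4),'yaw rel jig',((o['eef_rot'][2]-np.pi-.2607+np.pi)%(2*np.pi)-np.pi).round(3),'F jig',(o['force'][:2]@X).round(2),(o['force'][:2]@Y).round(2),o['force'][2].round(2),'M',o['moment'].round(3),'w',o['grip_width'].round(4),o['grip_force'],'q6',o['qpos'][5].round(2))
E
python3 f.py
```

```text
Traceback (most recent call last):
  File "f.py", line 7, in <module>
    print('t',o['time_s'],'jig xy mm',(p@X*1000).round(2),(p@Y*1000).round(2),'z',o['ee_pos'][2].round(4),'yaw rel jig',((o['eef_rot'][2]-np.pi-.2607+np.pi)%(2*np.pi)-np.pi).round(3),'F jig',(o['force'][:2]@X).round(2),(o['force'][:2]@Y).round(2),o['force'][2].round(2),'M',o['moment'].round(3),'w',o['grip_width'].round(4),o['grip_force'],'q6',o['qpos'][5].round(2))
                                                                                                                                                                                                                                                                                                           ^^^^^^^^^^^^^^^^^^^^^
AttributeError: 'float' object has no attribute 'round'
```

>>> step_arm:
  plan:
    - {"dx": 0,"dy": 0.007,"dz": 0,"rx": 0,"ry": 0,"rz": 0,"claw": 1}
    - {"dx": 0,"dy": 0,"dz": 0,"rx": 0,"ry": 0,"rz": 0,"claw": 1}
    - {"dx": 0,"dy": 0,"dz": 0,"rx": 0,"ry": 0,"rz": -0.05,"claw": 1}
    - {"dx": 0,"dy": 0,"dz": 0,"rx": 0,"ry": 0,"rz": -0.05,"claw": 1}
    - {"dx": 0,"dy": 0,"dz": 0,"rx": 0,"ry": 0,"rz": 0,"claw": 1}
  grip_force: 60

```text
time_s: 4.4
ee_pos: [0.5056, -0.0857, 0.1313]
eef_rot: [3.141, 0.0, 2.957]
force: [1.6, 5.3, 0.4]
grip_width: 0.008
grip_force: 60.0
```

```bash
sed -i "s/o\['grip_width'\].round(4)/round(o['grip_width'],4)/" f.py; python3 f.py
```

```text
t 4.4 jig xy mm -38.98 -101.63 z 0.1313 yaw rel jig -0.445 F jig 2.92 4.68 0.44 M [ 0.971 -0.342  0.012] w 0.008 59.99838709831238 q6 -1.63
```

>>> step_arm:
  plan:
    - {"dx": 0,"dy": 0,"dz": 0,"rx": 0,"ry": 0,"rz": -0.07,"claw": 1}
    - {"dx": 0,"dy": 0,"dz": 0,"rx": 0,"ry": 0,"rz": -0.07,"claw": 1}
    - {"dx": 0,"dy": 0,"dz": 0,"rx": 0,"ry": 0,"rz": -0.07,"claw": 1}
    - {"dx": 0,"dy": 0,"dz": 0,"rx": 0,"ry": 0,"rz": -0.07,"claw": 1}
    - {"dx": 0,"dy": 0,"dz": 0,"rx": 0,"ry": 0,"rz": -0.07,"claw": 1}
    - {"dx": 0,"dy": 0,"dz": 0,"rx": 0,"ry": 0,"rz": -0.07,"claw": 1}
    - {"dx": 0,"dy": 0,"dz": 0,"rx": 0,"ry": 0,"rz": 0,"claw": 1}
    - {"dx": 0,"dy": 0,"dz": 0,"rx": 0,"ry": 0,"rz": 0,"claw": 1}
    - {"dx": 0,"dy": 0,"dz": 0,"rx": 0,"ry": 0,"rz": 0,"claw": 1}
  grip_force: 60

```text
time_s: 5.3
ee_pos: [0.5057, -0.0862, 0.1312]
eef_rot: [-3.141, 0.0, -2.671]
force: [3.6, 2.1, -0.9]
grip_width: 0.0083
grip_force: 60.0
```

```bash
python3 f.py
```

```text
t 5.3 jig xy mm -39.06 -102.08 z 0.1312 yaw rel jig 0.209 F jig 4.03 1.08 -0.93 M [ 0.394 -0.782  0.146] w 0.0083 60.01481473445892 q6 -2.28
```

>>> step_arm:
  plan:
    - {"dx": 0,"dy": 0,"dz": 0,"rx": 0,"ry": 0,"rz": -0.03,"claw": 1}
    - {"dx": -0.01,"dy": 0.04,"dz": 0,"rx": 0,"ry": 0,"rz": 0,"claw": 1}
    - {"dx": -0.02,"dy": 0.077,"dz": 0,"rx": 0,"ry": 0,"rz": 0,"claw": 1}
    - {"dx": -0.025,"dy": 0.097,"dz": 0,"rx": 0,"ry": 0,"rz": 0,"claw": 1}
    - {"dx": -0.025,"dy": 0.097,"dz": 0,"rx": 0,"ry": 0,"rz": 0,"claw": 1}
    - {"dx": -0.025,"dy": 0.097,"dz": 0,"rx": 0,"ry": 0,"rz": 0,"claw": 1}
    - {"dx": -0.02,"dy": 0.077,"dz": 0,"rx": 0,"ry": 0,"rz": 0,"claw": 1}
    - {"dx": -0.01,"dy": 0.04,"dz": 0,"rx": 0,"ry": 0,"rz": 0,"claw": 1}
    - {"dx": 0,"dy": 0,"dz": 0,"rx": 0,"ry": 0,"rz": 0,"claw": 1}
    - {"dx": 0,"dy": 0,"dz": 0,"rx": 0,"ry": 0,"rz": 0,"claw": 1}
  grip_force: 60

```text
time_s: 6.3
ee_pos: [0.4917, -0.0335, 0.1313]
eef_rot: [-3.141, 0.002, -2.624]
force: [8.4, 3.2, -3.9]
grip_width: 0.0086
grip_force: 60.0
```

```bash
python3 - <<'E'
import f
from h import *
o,d,W=wpts()
o2=np.array([.5171,.0225,0]);X=np.array([.9662,.2578,0]);Y=np.array([-.2578,.9662,0])
J=np.stack([(W-o2)@X,(W-o2)@Y,W[...,2]],-1)*1000
np.save('J.npy',J)
# orthographic top map in jig frame, 1mm cells
v=np.isfinite(J).all(-1)
p=J[v];c=d['img'][v]
im=np.zeros((300,460,3),np.uint8);hz=np.full((300,460),-1.)
for (x,y,z),k in zip(p,c):
    i,j=int(x+150),int(y+230)
    if 0<=i<300 and 0<=j<460 and 0<z<120 and z>hz[i,j]: hz[i,j]=z; im[i,j]=k
s=(p[:,0]>30)&(p[:,0]<60)
# height profile of x=30..60 strip along y
for y in range(-70,200,2):
    q=p[s&(abs(p[:,1]-y)<1)&(p[:,2]<100)]
    if len(q): print(y,int(q[:,2].max()),end='; ')
w=cv2.imread('pics/w.png'); 
cv2.imwrite('pics/w2.png',w)
E
```

```text
t 6.3 jig xy mm -39.01 -47.58 z 0.1313 yaw rel jig 0.257 F jig 8.9 0.9 -3.93 M [ 0.8   -1.522 -0.136] w 0.0086 60.00326156616211 q6 -2.23
-70 12; -68 12; -66 12; -38 61; -36 69; -34 68; -32 67; -30 62; -28 61; -26 62; -24 61; -22 61; -20 65; -18 13; -16 12; -14 12; 12 11; 78 76; 80 76; 82 77; 84 77; 86 76; 88 76; 90 77; 92 77; 94 76; 96 77; 98 77; 100 77; 102 76; 104 77; 106 77; 108 77; 110 76; 112 76; 114 76; 116 76; 118 77; 120 76; 122 75; 136 68; 138 68; 140 69; 142 69; 144 69; 146 67; 150 62; 152 62; 154 62; 156 62; 158 63; 160 62; 162 62; 164 62; 166 78; 168 81; 170 79;
```

View pics/w.png

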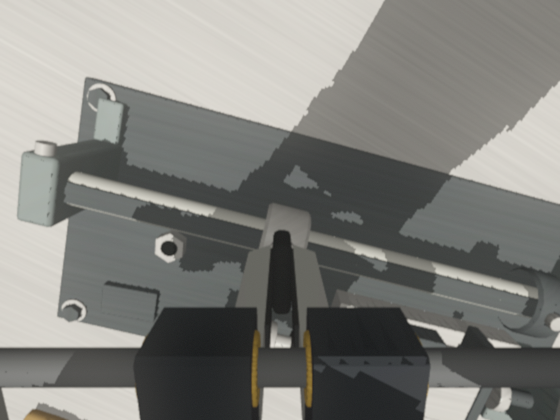

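The wrist picture shows the wing held between the fingers at (283,265) and the collar moved. The depth profile puts the post's end at y of about 4.5 mm, the plate's face at about 122.5 and the button's face at about 136. The nose touches in about 16 mm, then there are about 13 mm to home.

>>> step_arm:
  plan:
    - {"dx": -0.011,"dy": 0.018,"dz": 0,"rx": 0,"ry": 0,"rz": 0,"claw": 1}
    - {"dx": -0.005,"dy": 0.019,"dz": 0,"rx": 0,"ry": 0,"rz": 0,"claw": 1}
    - {"dx": -0.005,"dy": 0.019,"dz": 0,"rx": 0,"ry": 0,"rz": 0,"claw": 1}
    - {"dx": -0.005,"dy": 0.019,"dz": 0,"rx": 0,"ry": 0,"rz": 0,"claw": 1}
    - {"dx": -0.005,"dy": 0.019,"dz": 0,"rx": 0,"ry": 0,"rz": 0,"claw": 1}
    - {"dx": -0.005,"dy": 0.019,"dz": 0,"rx": 0,"ry": 0,"rz": 0,"claw": 1}
    - {"dx": -0.005,"dy": 0.019,"dz": 0,"rx": 0,"ry": 0,"rz": 0,"claw": 1}
    - {"dx": 0,"dy": 0,"dz": 0,"rx": 0,"ry": 0,"rz": 0,"claw": 1}

```text
time_s: 7.15
ee_pos: [0.4882, -0.0201, 0.1312]
eef_rot: [-3.141, 0.0, -2.623]
force: [5.3, 2.3, -2.0]
grip_width: 0.0087
grip_force: 60.0
```

```bash
python3 f.py
```

```text
t 7.15 jig xy mm -38.92 -33.72 z 0.1312 yaw rel jig 0.258 F jig 5.77 0.88 -2.02 M [ 0.435 -1.028 -0.148] w 0.0087 60.0087833404541 q6 -2.21
```

>>> step_arm:
  plan:
    - {"dx": -0.0025,"dy": 0.0097,"dz": 0,"rx": 0,"ry": 0,"rz": 0,"claw": 1}
    - {"dx": -0.0025,"dy": 0.0097,"dz": 0,"rx": 0,"ry": 0,"rz": 0,"claw": 1}
    - {"dx": -0.0025,"dy": 0.0097,"dz": 0,"rx": 0,"ry": 0,"rz": 0,"claw": 1}
    - {"dx": -0.0025,"dy": 0.0097,"dz": 0,"rx": 0,"ry": 0,"rz": 0,"claw": 1}
    - {"dx": -0.0025,"dy": 0.0097,"dz": 0,"rx": 0,"ry": 0,"rz": 0,"claw": 1}

```text
time_s: 7.65
ee_pos: [0.487, -0.0158, 0.1312]
eef_rot: [-3.141, 0.0, -2.623]
force: [6.1, -4.1, -3.1]
grip_width: 0.0083
grip_force: 60.0
```

```bash
python3 f.py
```

```text
t 7.65 jig xy mm -38.93 -29.25 z 0.1312 yaw rel jig 0.258 F jig 4.82 -5.53 -3.12 M [-0.494 -1.268 -0.19 ] w 0.0083 60.00822365283966 q6 -2.2
```

>>> step_arm:
  plan:
    - {"dx": -0.0025,"dy": 0.0097,"dz": 0,"rx": 0,"ry": 0,"rz": 0,"claw": 1}
    - {"dx": -0.0025,"dy": 0.0097,"dz": 0,"rx": 0,"ry": 0,"rz": 0,"claw": 1}
    - {"dx": -0.0025,"dy": 0.0097,"dz": 0,"rx": 0,"ry": 0,"rz": 0,"claw": 1}
    - {"dx": -0.0025,"dy": 0.0097,"dz": 0,"rx": 0,"ry": 0,"rz": 0,"claw": 1}
    - {"dx": -0.0025,"dy": 0.0097,"dz": 0,"rx": 0,"ry": 0,"rz": 0,"claw": 1}

```text
time_s: 8.15
ee_pos: [0.4858, -0.011, 0.1312]
eef_rot: [-3.14, 0.001, -2.623]
force: [6.6, -2.6, -2.2]
grip_width: 0.0086
grip_force: 60.0
```

```bash
python3 f.py
```

```text
t 8.15 jig xy mm -38.89 -24.26 z 0.1312 yaw rel jig 0.258 F jig 5.67 -4.23 -2.2 M [-0.427 -1.333 -0.141] w 0.0086 60.00798940658569 q6 -2.19
```

>>> step_arm:
  plan:
    - {"dx": -0.0025,"dy": 0.0097,"dz": 0,"rx": 0,"ry": 0,"rz": 0,"claw": 1}
    - {"dx": -0.0025,"dy": 0.0097,"dz": 0,"rx": 0,"ry": 0,"rz": 0,"claw": 1}
    - {"dx": -0.0025,"dy": 0.0097,"dz": 0,"rx": 0,"ry": 0,"rz": 0,"claw": 1}

```text
time_s: 8.45
ee_pos: [0.485, -0.0081, 0.1312]
eef_rot: [-3.14, 0.001, -2.623]
force: [6.2, -1.9, -2.7]
grip_width: 0.0083
grip_force: 60.0
```

>>> step_arm:
  plan:
    - {"dx": -0.0025,"dy": 0.0097,"dz": 0,"rx": 0,"ry": 0,"rz": 0,"claw": 1}
    - {"dx": -0.0025,"dy": 0.0097,"dz": 0,"rx": 0,"ry": 0,"rz": 0,"claw": 1}

```text
time_s: 8.65
ee_pos: [0.4845, -0.0061, 0.1312]
eef_rot: [-3.14, 0.001, -2.623]
force: [7.0, -3.2, -3.6]
grip_width: 0.0086
grip_force: 60.0
```

```bash
python3 f.py
```

```text
t 8.65 jig xy mm -38.89 -19.25 z 0.1312 yaw rel jig 0.258 F jig 5.9 -4.87 -3.55 M [-0.43  -1.419 -0.114] w 0.0086 60.00791609287262 q6 -2.18
```

Still sliding at about -4.5 N, so on in 2 mm bites.

>>> step_arm:
  plan:
    - {"dx": -0.0025,"dy": 0.0097,"dz": 0,"rx": 0,"ry": 0,"rz": 0,"claw": 1}
    - {"dx": -0.0025,"dy": 0.0097,"dz": 0,"rx": 0,"ry": 0,"rz": 0,"claw": 1}

```text
time_s: 8.85
ee_pos: [0.484, -0.0042, 0.1312]
eef_rot: [-3.14, 0.001, -2.623]
force: [7.0, -2.5, -2.9]
grip_width: 0.0082
grip_force: 60.0
```

```bash
python3 f.py
```

```text
t 8.85 jig xy mm -38.91 -17.25 z 0.1312 yaw rel jig 0.258 F jig 6.13 -4.26 -2.86 M [-0.391 -1.437 -0.161] w 0.0082 60.007930397987366 q6 -2.17
```

>>> step_arm:
  plan:
    - {"dx": -0.0025,"dy": 0.0097,"dz": 0,"rx": 0,"ry": 0,"rz": 0,"claw": 1}
    - {"dx": -0.0025,"dy": 0.0097,"dz": 0,"rx": 0,"ry": 0,"rz": 0,"claw": 1}

```text
time_s: 9.05
ee_pos: [0.4835, -0.0023, 0.1312]
eef_rot: [-3.14, 0.001, -2.623]
force: [6.9, -3.5, -4.4]
grip_width: 0.0087
grip_force: 60.0
```

```bash
python3 f.py
```

```text
t 9.05 jig xy mm -38.91 -15.3 z 0.1312 yaw rel jig 0.258 F jig 5.73 -5.11 -4.44 M [-0.834 -1.534 -0.141] w 0.0087 60.00816285610199 q6 -2.17
```

>>> step_arm:
  plan:
    - {"dx": -0.0025,"dy": 0.0097,"dz": 0,"rx": 0,"ry": 0,"rz": 0,"claw": 1}
    - {"dx": 0,"dy": 0,"dz": 0,"rx": 0,"ry": 0,"rz": 0,"claw": 1}

```text
time_s: 9.25
ee_pos: [0.4833, -0.0015, 0.1312]
eef_rot: [-3.14, 0.001, -2.623]
force: [6.6, -4.9, -3.6]
grip_width: 0.0083
grip_force: 60.0
```

```bash
python3 f.py
```

```text
t 9.25 jig xy mm -38.9 -14.51 z 0.1312 yaw rel jig 0.258 F jig 5.06 -6.47 -3.6 M [-0.804 -1.56  -0.106] w 0.0083 60.00864923000336 q6 -2.17
```

>>> step_arm:
  plan:
    - {"dx": -0.0025,"dy": 0.0097,"dz": 0,"rx": 0,"ry": 0,"rz": 0,"claw": 1}
    - {"dx": 0,"dy": 0,"dz": 0,"rx": 0,"ry": 0,"rz": 0,"claw": 1}

```text
time_s: 9.45
ee_pos: [0.4831, -0.0008, 0.1312]
eef_rot: [-3.139, 0.001, -2.623]
force: [7.5, -6.4, -4.7]
grip_width: 0.0087
grip_force: 60.0
```

```bash
python3 f.py
```

```text
t 9.45 jig xy mm -38.89 -13.75 z 0.1312 yaw rel jig 0.258 F jig 5.58 -8.1 -4.72 M [-1.233 -1.685 -0.166] w 0.0087 60.008697509765625 q6 -2.17
```

>>> step_arm:
  plan:
    - {"dx": -0.0025,"dy": 0.0097,"dz": 0,"rx": 0,"ry": 0,"rz": 0,"claw": 1}
    - {"dx": -0.0025,"dy": 0.0097,"dz": 0,"rx": 0,"ry": 0,"rz": 0,"claw": 1}
    - {"dx": 0,"dy": 0,"dz": 0,"rx": 0,"ry": 0,"rz": 0,"claw": 1}
    - {"dx": 0,"dy": 0,"dz": 0,"rx": 0,"ry": 0,"rz": 0,"claw": 1}

```text
time_s: 9.85
ee_pos: [0.4827, 0.0006, 0.1312]
eef_rot: [-3.139, 0.001, -2.623]
force: [9.9, -10.5, -5.3]
grip_width: 0.0083
grip_force: 60.0
```

```bash
python3 f.py
```

```text
t 9.85 jig xy mm -38.9 -12.25 z 0.1312 yaw rel jig 0.258 F jig 6.81 -12.73 -5.34 M [-1.987 -1.96  -0.212] w 0.0083 60.01022458076477 q6 -2.16
```

>>> step_arm:
  plan:
    - {"dx": 0,"dy": 0,"dz": 0,"rx": 0,"ry": 0,"rz": 0.05,"claw": 1}
    - {"dx": 0,"dy": 0,"dz": 0,"rx": 0,"ry": 0,"rz": 0.05,"claw": 1}
    - {"dx": 0,"dy": 0,"dz": 0,"rx": 0,"ry": 0,"rz": 0.05,"claw": 1}
    - {"dx": 0,"dy": 0,"dz": 0,"rx": 0,"ry": 0,"rz": 0,"claw": 1}
    - {"dx": 0,"dy": 0,"dz": 0,"rx": 0,"ry": 0,"rz": 0,"claw": 1}

```text
time_s: 10.35
ee_pos: [0.4826, 0.0007, 0.1313]
eef_rot: [-3.139, 0.001, -2.858]
force: [8.9, -9.5, -4.7]
grip_width: 0.0088
grip_force: 60.0
```

```bash
python3 f.py
```

```text
t 10.35 jig xy mm -38.92 -12.16 z 0.1313 yaw rel jig 0.022 F jig 6.12 -11.47 -4.69 M [-1.912 -1.828 -0.005] w 0.0088 59.998406767845154 q6 -1.93
```

>>> step_arm:
  plan:
    - {"dx": 0,"dy": 0.006,"dz": 0,"rx": 0,"ry": 0,"rz": 0,"claw": 1}
    - {"dx": 0,"dy": 0,"dz": 0,"rx": 0,"ry": 0,"rz": 0.05,"claw": 1}
    - {"dx": 0,"dy": 0,"dz": 0,"rx": 0,"ry": 0,"rz": 0.05,"claw": 1}
    - {"dx": 0,"dy": 0,"dz": 0,"rx": 0,"ry": 0,"rz": 0.05,"claw": 1}
    - {"dx": 0,"dy": 0,"dz": 0,"rx": 0,"ry": 0,"rz": 0,"claw": 1}
    - {"dx": 0,"dy": 0,"dz": 0,"rx": 0,"ry": 0,"rz": 0,"claw": 1}

```text
time_s: 10.95
ee_pos: [0.4825, 0.0012, 0.1313]
eef_rot: [-3.139, 0.002, -3.094]
force: [9.4, -10.3, -5.6]
grip_width: 0.0084
grip_force: 60.0
```

```bash
python3 f.py
```

```text
t 10.95 jig xy mm -38.9 -11.7 z 0.1313 yaw rel jig -0.213 F jig 6.4 -12.42 -5.56 M [-2.101 -1.85   0.031] w 0.0084 60.00040411949158 q6 -1.69
```

>>> step_arm:
  plan:
    - {"dx": 0,"dy": 0,"dz": 0,"rx": 0,"ry": 0,"rz": 0.06,"claw": 1}
    - {"dx": 0,"dy": 0,"dz": 0,"rx": 0,"ry": 0,"rz": 0.06,"claw": 1}
    - {"dx": 0,"dy": 0,"dz": 0,"rx": 0,"ry": 0,"rz": 0.06,"claw": 1}
    - {"dx": 0,"dy": 0,"dz": 0,"rx": 0,"ry": 0,"rz": 0.06,"claw": 1}
    - {"dx": 0,"dy": 0,"dz": 0,"rx": 0,"ry": 0,"rz": 0.06,"claw": 1}
    - {"dx": 0,"dy": 0,"dz": 0,"rx": 0,"ry": 0,"rz": 0.03,"claw": 1}
    - {"dx": 0,"dy": 0,"dz": 0,"rx": 0,"ry": 0,"rz": 0,"claw": 1}
    - {"dx": 0,"dy": 0,"dz": 0,"rx": 0,"ry": 0,"rz": 0,"claw": 1}

```text
time_s: 11.75
ee_pos: [0.4826, 0.0014, 0.1313]
eef_rot: [-3.141, 0.003, 2.671]
force: [9.5, -8.0, -4.8]
grip_width: 0.0085
grip_force: 60.0
```

```bash
python3 f.py
```

```text
t 11.75 jig xy mm -38.78 -11.44 z 0.1313 yaw rel jig -0.731 F jig 7.11 -10.18 -4.79 M [-1.634 -1.908  0.247] w 0.0085 60.032265186309814 q6 -1.17
```

>>> step_arm:
  plan:
    - {"dx": 0,"dy": 0,"dz": 0,"rx": 0,"ry": 0,"rz": 0,"claw": 0.6}
    - {"dx": 0,"dy": 0,"dz": 0,"rx": 0,"ry": 0,"rz": 0,"claw": 0.6}
    - {"dx": 0,"dy": 0,"dz": 0,"rx": 0,"ry": 0,"rz": 0,"claw": 0.6}
    - {"dx": 0,"dy": 0,"dz": -0.2,"rx": 0,"ry": 0,"rz": 0,"claw": 0.3}
    - {"dx": 0,"dy": 0,"dz": -0.25,"rx": 0,"ry": 0,"rz": 0,"claw": 0}
    - {"dx": 0,"dy": 0,"dz": -0.25,"rx": 0,"ry": 0,"rz": 0,"claw": 0}
    - {"dx": 0,"dy": 0,"dz": -0.2,"rx": 0,"ry": 0,"rz": 0,"claw": 0}
    - {"dx": 0,"dy": 0,"dz": 0,"rx": 0,"ry": 0,"rz": 0,"claw": 0}
    - {"dx": 0,"dy": 0,"dz": 0,"rx": 0,"ry": 0,"rz": 0,"claw": 0}

```text
time_s: 12.65
ee_pos: [0.4816, 0.0025, 0.2205]
eef_rot: [-3.141, -0.001, 2.672]
force: [-0.3, -0.4, -0.2]
grip_width: 0.0772
grip_force: 0.0
```

```bash
python3 - <<'E'
import f
from h import *
o,d,W=wpts()
m=(W[...,2]>.13)&(W[...,2]<.145)&(np.hypot(W[...,0]-.4826,W[...,1]-.0014)<.03)
q=W[m]; r=cv2.minAreaRect((q[:,:2]*1000).astype(np.float32)); print(len(q),r)
a=r[2] if r[1][0]>r[1][1] else r[2]-90
print('screw',.2607-np.deg2rad(a))
c=np.array(r[0])-[517.1,22.5]; print('jig',c@[.9662,.2578],c@[-.2578,.9662])
J=(W-[.5171,.0225,0]); y=J@[-.2578,.9662,0]*1000; x=J@[.9662,.2578,0]*1000;z=W[...,2]*1000
s=(x>35)&(x<55)&(z<100)
for k in range(-10,180,2):
    t=s&(abs(y-k)<1)
    if t.any(): print(k,int(z[t].max()),end='; ')
E
```

```text
t 12.65 jig xy mm -39.5 -10.17 z 0.2205 yaw rel jig -0.731 F jig -0.43 -0.29 -0.16 M [-0.029 -0.028 -0.015] w 0.0772 0.0 q6 -1.17
610 ((481.962890625, 0.16241073608398438), (8.873847961425781, 35.249977111816406), 64.51757049560547)
screw 0.7054522962590314
jig -39.708105590362564 -12.524231949920647
-10 71; -8 71; -6 70; -4 70; -2 70; 0 70; 2 70; 4 65; 6 61; 8 59; 10 60; 12 64; 14 63; 16 65; 18 66; 20 75; 22 76; 24 76; 26 76; 28 77; 30 76; 32 76; 34 77; 36 77; 38 76; 40 76; 42 76; 44 77; 46 76; 48 77; 50 76; 52 77; 54 76; 56 76; 58 77; 60 76; 62 77; 64 77; 66 77; 68 76; 70 77; 72 76; 74 76; 76 76; 78 76; 80 77; 82 77; 84 77; 86 77; 88 77; 90 76; 92 76; 94 77; 96 76; 98 76; 100 76; 102 77; 104 76; 106 76; 108 77; 110 77; 112 76; 114 77; 116 76; 118 76; 120 76; 122 76; 124 77; 126 77; 128 76; 130 76; 132 76; 134 76; 136 77; 138 75; 140 68; 142 69; 144 69; 146 68; 148 62; 150 63; 152 62; 154 62; 156 62; 158 62; 160 62; 162 62; 164 63; 166 62; 168 92; 170 92; 172 93; 174 93; 176 93; 178 93;
```

View pics/w.png

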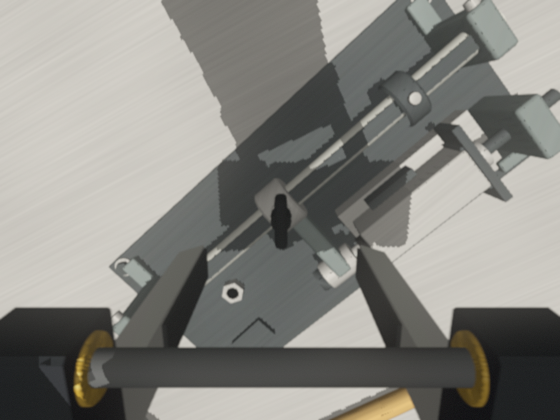

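The picture shows the post's plate against the button at (485,150) and the nose on the post's end at (348,250). The wing at (281,220) reads a screw angle of 0.705 rad. The gripper is clear, and the collar has stayed within about 1 mm.

```bash
python3 -c "
from h import *
print(hand_in())"
```

```text
the job is handed in; nothing more can be done
None
```

I handed the job in at about 12.7 s with the post against the stop button, the nose about half way in (about 12 N, estimated from the push before release) and the wing screw tightened to about 0.7 rad; hand-in gave no verdict.

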